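# Turn a carrier plate over onto the work holder's platen

## Robot

A 7-joint arm with a two-finger parallel gripper is mounted at the origin on the work surface. World frame = base frame: x ahead of the robot, y to its left, z up, the work surface at z = 0. Lengths are in m, angles in rad, forces in N, time in s.
With the tool pointing down it reaches from about 0.4 to 0.875 m from the base axis. Payload 4.4 kg.
Tool frame: the origin (TCP) lies midway between the tips of the shut fingers; the grasp point (between the pads) lies 19 mm behind it; z points along the fingers, y is the line along which they close (so a half turn about z gives the same grasp; the last joint's range is limited). The gripper opens to 85 mm and grips with 20 to 120 N. Pads are 22 mm wide; open, the fingers measure 114 mm over their backs; the gripper's body (76 mm by 85 mm) begins 54 mm behind the grasp point. The pads swing forward as they close: fully open they stand 13 mm farther back than shut.
Start: joints at [1.222, 0.628, 0.038, 1.517, -0.027, 0.996, -0.02], TCP at [0.181, -0.624, 0.231] pointing down, gripper open.
Joint ranges: [-3.06, 3.06], [-0.37, 2.12], [-1.25, 1.32], [0.18, 2.47], [-1.1, 4.24], [0.23, 1.98], [-2.94, 2.94]. Speed limits (rad/s): [2.57, 2.57, 3.14, 3.14, 3.14, 3.14, 3.14].

## Interface

Orientations are given as a rotation vector (axis times angle).
In Python, from bench import manip gives the robot as it stands.
- The arm moves only by the tool drive_tool, never from a script. Its argument "steps" is a list of rows, each a list of 7 numbers: the shift along the tool's x, y, z in m, then the turn, a rotation vector about the tool's x, y, z in rad, then the closure, from 0 (fully open) to 1 (shut). A call has 1 to 20 rows; each row shifts and turns the commanded pose from where the row before left it, along the tool's axes as they then stand; what a row does not reach is not made up. A row lasts 1/8 s, in which the tool goes at most 62.5 mm and 10.7 degrees, less where a joint would pass 70% of its speed; a pose out of reach is approached as far as the arm can. A call with a gripper value outside its range is refused whole. The fingers move at their own pace and stop on an object; "grip_force" is the grip in N (left out, the last holds). Time passes only in rows, so rows that do not move let the fingers close. It gives the time, the measured TCP pose, the force, the opening and the grip force at its end, in the units of the state.
- manip.state(): the state, without advancing time (a new reading comes with each control period).
- manip.grab_frame(name): name is "scene" or "top" or "wrist"; returns a dict with "color" (400x640x3 uint8, red, green, blue), "fx", "fy", "cx", "cy" (pixels), "eye" and "attitude" of the camera in the world. Camera axes: x right, y down, z forward; pixel columns grow to the right and rows downward; lengths in m; the calibration is good to about 2 mm. A picture is of the moment at which its call begins. There is no depth.
- manip.finish_job(): hands the job in; it is judged then, once.
The state is a dict: "clock": time; "joint_pos": joint angles; "qd": joint speeds; "joint_torque": joint torques, N m; "position": TCP position; "orientation": TCP orientation; "wrist_force": force on the tool from outside, world axes, zero at the start; "wrist_torque": the same for the moment, N m; "width": opening from 0.0 (shut) to 1.0 (fully open); "finger_force": force on a finger pad.
Only numpy, scipy, OpenCV 4.12 (cv2) and the standard library are available. Lean on these libraries where they do the work, as an engineer would, in place of code of your own. Each camera call takes 0.05 s, during which the arm holds its last target. There are 200 camera calls.

## Task

The aluminium carrier plate lies pocket side down on the low loading shelf of the work holder. With the fingertips, push it against the step at the platen's front edge until it tips up on edge there and turns over onto the platen, pocket side up, then push it fully home, flat and square against the fixed jaw at the platen's far end. Never lift or carry the plate, leave the things standing round the holder where they are, and finish clear of everything.

Things in the scene. Friction and masses are not known exactly. Their poses are not given: they have to be found in the camera images.
- holder: Bond tester work holder, fixed, about 247 x 230 mm, 130 mm tall: painted base, turntable, block and a flat top 140 mm wide. Place and yaw vary. Origin on the table under the middle of the platen's front edge. x: from loading shelf to platen, the way the plate is pushed; y: along the step; z: up. Two lock knobs stick out of the block's sides at x = 45 mm to y = +-98 mm, below z = 100 mm.
- shelf (a point): Middle of the top of the dark loading shelf, at x = -55 mm, z = 114 mm in the holder's frame. The shelf runs from x = -111 to 0 mm and y = -70 to 70 mm, flat, open at its outer end and its sides.
- step (a point): Middle of the platen's front top edge, at x = 0, z = 120 mm in the holder's frame. The edge is an upright, square step 6 mm high across the full width. The brighter steel platen behind it is flat, from x = 0 to 118 mm. Pressing the plate towards the step with 5 to 15 N keeps the fingertips from slipping on its near edge as it tips; coming upright it rides up the 6 mm onto the platen.
- jaw (a point): Foot of the fixed jaw's face, middle, at x = 118 mm, z = 120 mm in the holder's frame. The jaw is a dark bar across the platen's far end, 140 mm wide, 18 mm thick, 10 mm above the platen; its face looks to the step.
- carrier: Loose aluminium carrier plate, 70 (x) x 100 (y) x 8 mm (z), square edges, 0.09 to 0.18 kg, origin at its centre. +z face plain, up at the start; -z face has two rows of four shallow dark pockets. 7 to 35 mm short of the step, its x within 0.2 rad of the holder's x. Held against the step and pushed forward and up at its near edge it tips about its far edge; past upright it falls over by itself.
- corner_a (a point): Corner of the carrier plate at half its thickness, at its own x = 35 mm, y = 50 mm.
- corner_b (a point): Corner of the carrier plate at half its thickness, at its own x = 35 mm, y = -50 mm.
- corner_c (a point): Corner of the carrier plate at half its thickness, at its own x = -35 mm, y = 50 mm.
- corner_d (a point): Corner of the carrier plate at half its thickness, at its own x = -35 mm, y = -50 mm.
- weight: Bystander: steel calibration weight with a grip knob, 38 mm diameter, 50 mm tall, origin under its middle, standing on the table beside the holder.
- jar: Bystander: amber glass jar with a black cap, 44 mm diameter, 62 mm tall, origin under its middle, standing on the table beside the holder.
- cartridge: Bystander: white load-cell cartridge, 34 x 56 x 78 mm tall with a black thumbscrew on top, origin under its middle, standing on the table beside the holder.
Mind the look-alikes: they are no part of the job. Of the things that look like the carrier, the middle-sized one is meant.

How it is judged:
By the outcome, as a careful person would: the job done as asked, in the order asked, and still so for the second after the job is handed in, with the robot touching nothing.
It also fails if it takes over 59 s, if anything falls off the work surface, if the arm or the gripper's body presses on something with over 40 N, if the wrist force passes 120 N, or if a joint passes its speed limit or range.

## Working session

There is one attempt and no reset: what is moved stays moved. The work goes in short steps, Python scripts to look and compute and a tool call to move; the robot and the scene stay as the last step left them, time stands still between calls to the robot, and variables do not carry over. Pictures are saved under pics/ and viewed, at most 12 in all, crops included, and the job is handed in when it is done.

Besides the shell and the picture viewer there is one more tool, called after "Emit:" as name(argument=value, ...), one argument or row to a line, values as JSON. drive_tool: Moves the arm, as the interface text tells. Its arguments: {"type":"object","properties":{"steps":{"type":"array","items":{"type":"array","items":{"type":"number"}}},"grip_force":{"type":"number"}},"required":["steps"]}

```bash
mkdir -p pics; ls; cat > h.py <<'E'
import numpy as np,cv2
from bench import manip
from scipy.spatial.transform import Rotation as R
def snap(n,f):
    d=manip.grab_frame(n); cv2.imwrite(f'pics/{f}.png',d['color'][:,:,::-1]); np.save(f'pics/{f}.npy',d,allow_pickle=True); return d
def load(f): return np.load(f'pics/{f}.npy',allow_pickle=True).item()
def ray(d,u,v):
    a=np.array(d['attitude'],float)
    M=a if a.shape==(3,3) else R.from_rotvec(a).as_matrix()
    return np.array(d['eye']),M@np.array([(u-d['cx'])/d['fx'],(v-d['cy'])/d['fy'],1])
def onz(d,u,v,z):
    e,r=ray(d,u,v); return e+r*(z-e[2])/r[2]
def proj(d,p):
    a=np.array(d['attitude'],float)
    M=a if a.shape==(3,3) else R.from_rotvec(a).as_matrix()
    c=M.T@(np.array(p)-d['eye']); return d['fx']*c[0]/c[2]+d['cx'],d['fy']*c[1]/c[2]+d['cy']
E
python3 - <<'E'
from h import *
for n in ('top','scene'):
    d=snap(n,n+'0'); print(n,d['eye'],d['attitude'],d['fx'])
print(manip.state())
E
```

```text
pics
top [0.49598639 0.03391962 0.77577278] [-2.15415134  2.18149762 -0.088596  ] 370.20211433403483
scene [0.94716165 0.32855042 0.88160638] [-1.21596171 -2.52411736  0.71615681] 393.69695109269605
{'clock': 0.1, 'joint_pos': array([ 1.22215829,  0.62923801,  0.03842895,  1.51825197, -0.02703994,
        0.99630817, -0.02001172]), 'qd': array([-0.00020315, -0.00110531, -0.00071439, -0.00208511,  0.00062152,
       -0.00066269, -0.00136459]), 'joint_torque': array([ 2.28126613e-03, -5.64539087e+01,  1.23013403e+00, -1.93975496e+01,
        1.11831911e-02,  5.44925861e-03,  2.98761677e-05]), 'position': array([ 0.18129893, -0.62362804,  0.230496  ]), 'orientation': array([-3.10857553e+00, -4.42533807e-01,  3.31893460e-04]), 'wrist_force': array([-0.18381196, -0.66305881, -0.64380215]), 'wrist_torque': array([ 0.04339837, -0.01290008,  0.03345411]), 'finger_force': 0.0, 'width': 0.9981731186773086}
```

View pics/top0.png

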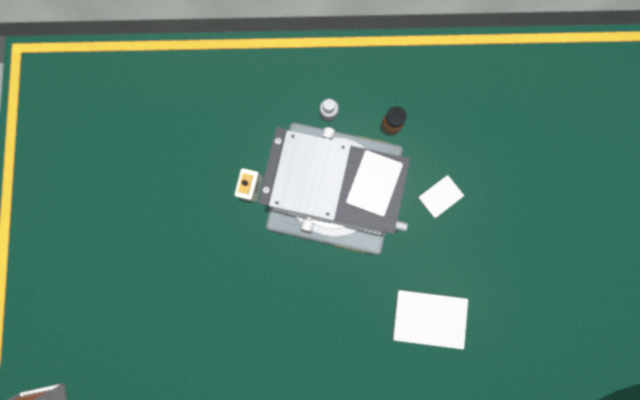

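View pics/scene0.png

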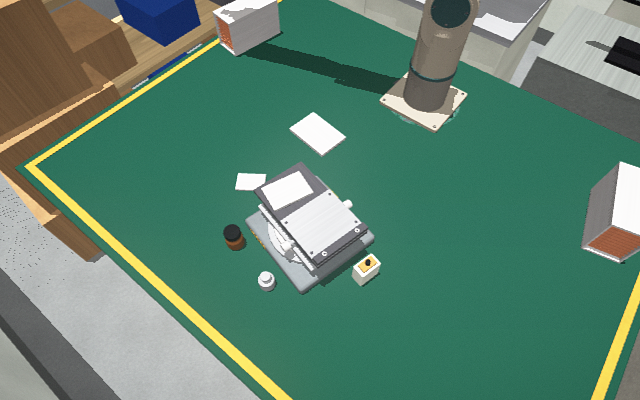

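The top view shows the holder near (335,188), with the carrier on the dark shelf at (375,183). The step is at u≈345 and the jaw at u≈273. The weight is at (329,108), the jar at (394,120) and the cartridge at (246,184). The look-alikes lie on the table at (441,196) and (431,320).

```bash
python3 - <<'E'
from h import *
d=load('top0');im=d['color']
c=cv2.resize(im[90:270,220:480],None,fx=3,fy=3,interpolation=cv2.INTER_CUBIC)
cv2.imwrite('pics/crop0.png',c[:,:,::-1])
g=im.min(axis=2)
for t in (225,240):
    m=(g>t).astype(np.uint8)
    n,l,s,ce=cv2.connectedComponentsWithStats(m)
    for i in range(1,n):
        if s[i,4]>150 and 200<ce[i,0]<500 and 90<ce[i,1]<360:
            co,_=cv2.findContours((l==i).astype(np.uint8),0,1)
            b=cv2.boxPoints(cv2.minAreaRect(co[0]))
            z=.122 if 340<ce[i,0]<410 else .004
            P=np.array([onz(d,*p,z) for p in b]); print(t,ce[i].round(1),b.round(1).tolist(),P[:,:2].round(4).tolist(),np.linalg.norm(P[1]-P[0]).round(4),np.linalg.norm(P[2]-P[1]).round(4))
for k in ((330,108),(394,118),(246,184)): print(onz(d,*k,.05))
E
```

```text
225 [310.8 174.2] [[270.0, 204.10000610351562], [289.20001220703125, 125.4000015258789], [359.6000061035156, 142.60000610351562], [340.3999938964844, 221.3000030517578]] [[0.5647, 0.1562], [0.7331, 0.1153], [0.6934, -0.0342], [0.5269, 0.0092]] 0.1733 0.1547
225 [374.1 182.8] [[345.8999938964844, 201.8000030517578], [365.5, 149.8000030517578], [402.6000061035156, 163.6999969482422], [383.1000061035156, 215.8000030517578]] [[0.5565, 0.0026], [0.6498, -0.034], [0.6235, -0.0997], [0.5309, -0.0624]] 0.1003 0.0708
225 [248.  183.6] [[235.0, 195.10000610351562], [241.39999389648438, 168.1999969482422], [257.20001220703125, 172.0], [250.8000030517578, 198.8000030517578]] [[0.5848, 0.2299], [0.6419, 0.2169], [0.6333, 0.1834], [0.5764, 0.1966]] 0.0585 0.0346
225 [440.8 196.2] [[419.0, 196.89999389648438], [447.20001220703125, 175.10000610351562], [462.70001220703125, 195.3000030517578], [434.5, 217.0]] [[0.5758, -0.1557], [0.6209, -0.2165], [0.578, -0.2469], [0.5333, -0.1863]] 0.0757 0.0526
225 [326.1 228. ] [[302.20001220703125, 229.5], [304.29998779296875, 218.3000030517578], [353.6000061035
[... 795 characters left out ...]
64844, 210.60000610351562]] [[0.5526, 0.0425], [0.6706, 0.0148], [0.6672, 0.001], [0.5494, 0.0288]] 0.1212 0.0142
240 [440.8 196. ] [[419.6000061035156, 196.89999389648438], [447.20001220703125, 175.60000610351562], [462.1000061035156, 195.0], [434.5, 216.1999969482422]] [[0.5758, -0.157], [0.6198, -0.2163], [0.5785, -0.2456], [0.5349, -0.1864]] 0.0739 0.0506
240 [430.5 319.2] [[393.1000061035156, 339.0], [399.1000061035156, 290.8999938964844], [468.1000061035156, 299.5], [462.0, 347.6000061035156]] [[0.288, -0.0933], [0.3833, -0.1084], [0.3647, -0.2477], [0.27, -0.2311]] 0.0965 0.1405
[0.75359995 0.02797618 0.05      ]
[ 0.73084329 -0.10015989  0.05      ]
[0.60128719 0.19662646 0.05      ]
```

View pics/crop0.png

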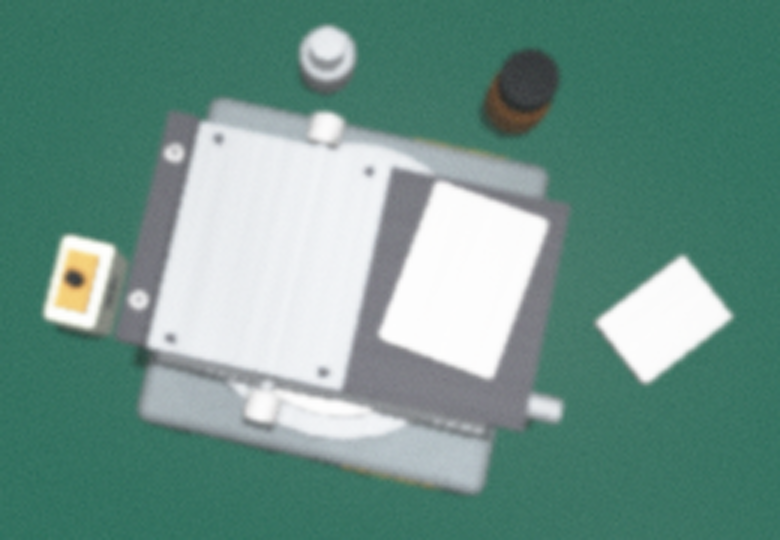

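The crop gives the step line from (391,167) to (346,388) and the jaw face from (200,122) to (150,345). The shelf's outer edge runs from (568,205) to (523,428). All of these are in 3x crop pixels.

```bash
python3 - <<'E'
from h import *
d=load('top0')
w=lambda u,v,z:onz(d,220+(u+.5)/3-.5,90+(v+.5)/3-.5,z)[:2]
S=[w(391,167,.12),w(346,388,.12)];J=[w(200,122,.12),w(150,345,.12)];O=[w(568,205,.114),w(523,428,.114)]
for q in (S,J,O):
    v=q[0]-q[1]; print(q,np.linalg.norm(v),np.degrees(np.arctan2(v[1],v[0])), (q[0]+q[1])/2)
j=(J[0]+J[1])/2;o=(O[0]+O[1])/2;x=j-o;print('x dir',np.degrees(np.arctan2(x[1],x[0])),np.linalg.norm(x),'expect .229')
yaw=np.arctan2(x[1],x[0]); h=np.array([np.cos(yaw),np.sin(yaw)]);n=np.array([-h[1],h[0]])
s=(S[0]+S[1])/2
for p in ([.5565,.0023],[.6493,-.0337],[.6236,-.0988],[.5315,-.0623]):
    print('plate', (p-s)@h,(p-s)@n)
from scipy.spatial.transform import Rotation as R
print(R.from_rotvec(manip.state()['orientation']).as_matrix().round(3))
E
```

```text
[array([ 0.65890257, -0.00657391]), array([0.52640748, 0.02243025])] 0.13563255189015122 -12.347697926398437 [0.59265503 0.00792817]
[array([0.68837364, 0.10831943]), array([0.55340209, 0.13838147])] 0.1382788694837809 -12.556458157251164 [0.62088786 0.12335045]
[array([ 0.63541741, -0.11322645]), array([ 0.50166532, -0.08216315])] 0.13731186856149857 -13.074893854084781 [ 0.56854136 -0.0976948 ]
x dir 76.67702104826883 0.22715888570079504 expect .229
plate -0.013808260496556264 0.0338850130892881
plate -0.0274545417426022 -0.06471325772797225
plate -0.0967247834391467 -0.054706579192998386
plate -0.08243065091338678 0.043325751062565906
[[ 0.96   0.279 -0.   ]
 [ 0.279 -0.96   0.002]
 [ 0.    -0.002 -1.   ]]
```

Emit:
drive_tool(
  steps=[
    [0,0,0,0,0,-0.177,0.5],
    [0,0,0,0,0,-0.177,0.5],
    [0,0,0,0,0,-0.177,0.5],
    [0,0,0,0,0,-0.177,0.5],
    [0,0,0,0,0,-0.177,0.5],
    [0,0,0,0,0,-0.177,0.5],
    [0.045,0.021,0,0,0,0,0.5],
    [0.045,0.021,0,0,0,0,0.5],
    [0.045,0.021,0,0,0,0,0.5],
    [0.045,0.021,0,0,0,0,0.5],
    [0.045,0.021,0,0,0,0,0.5],
    [0.045,0.021,0,0,0,0,0.5],
    [0.045,0.021,0,0,0,0,0.5],
    [0.045,0.021,0,0,0,0,0.5],
    [0.045,0.021,0,0,0,0,0.5],
    [0.045,0.021,0,0,0,0,0.5],
    [0.045,0.021,0,0,0,0,0.5],
    [0.045,0.021,0,0,0,0,0.5],
    [0.02,0.01,0,0,0,0,0.5],
    [0,0,0,0,0,0,0.5],
  ],
)

```text
clock: 2.6
position: [0.5625, -0.136, 0.2309]
orientation: [-2.455, -1.96, 0.0]
wrist_force: [-1.6, -1.5, -0.2]
width: 0.5
finger_force: 0.0
```

```bash
cat >> h.py <<'E'
YAW=np.radians(77.1);O=np.array([.592,.008])
H=np.array([np.cos(YAW),np.sin(YAW)]);N=np.array([-H[1],H[0]])
def hold(p): q=np.array(p[:2])-O; return np.array([q@H,q@N,p[2]])
def st():
    s=manip.state();M=R.from_rotvec(s['orientation']).as_matrix();f=s['wrist_force']
    print('t',round(s['clock'],2),'hold',hold(s['position']).round(4),'toolx yaw',np.degrees(np.arctan2(M[1,0],M[0,0])).round(2),'z',M[:,2].round(3),'F',np.round([f[:2]@H,f[:2]@N,f[2]],2),'w',round(s['width'],3))
E
python3 - <<'E'
from h import *
st(); d=snap('wrist','w1'); print(d['eye'])
E
```

```text
t 2.6 hold [-0.1469 -0.0034  0.2309] toolx yaw 77.2 z [-0.001  0.    -1.   ] F [-1.81  1.2  -0.2 ] w 0.5
[ 0.58043564 -0.06057898  0.37401421]
```

View pics/w1.png

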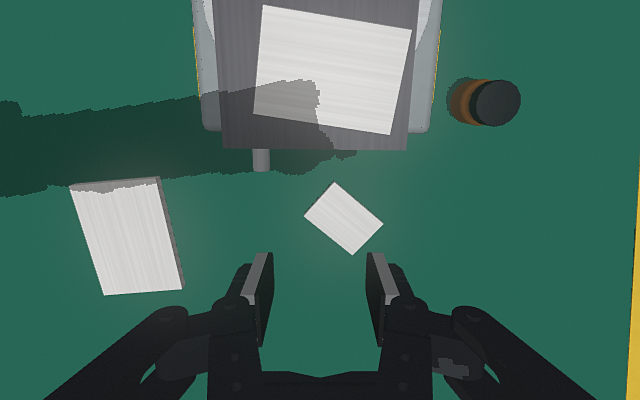

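The wrist view shows the plate corners at (263,5), (412,30), (390,135) and (253,114). The shelf's outer edge runs from (223,149) to (407,150), and the fingers are at the bottom.

```bash
python3 - <<'E'
from h import *
d=load('w1')
for p in ((263,5),(412,30),(390,135),(253,114)): print('pl',hold(onz(d,*p,.122)).round(4))
for p in ((223,149),(407,150)): print('sh',hold(onz(d,*p,.114)).round(4))
E
```

```text
pl [-0.0136  0.0334  0.122 ]
pl [-0.0282 -0.0657  0.122 ]
pl [-0.0977 -0.0555  0.122 ]
pl [-0.083   0.0439  0.122 ]
sh [-0.1094  0.0699  0.114 ]
sh [-0.1098 -0.0709  0.114 ]
```

Emit:
drive_tool(
  steps=[
    [0.017,0.004,0.03,0,0,0,0.5],
    [0.016,0.003,0.03,0,0,0,0.5],
    [0,0,0.025,0,0,0,0.5],
    [0,0,0.022,0,0,0,0.5],
    [0,0,0,0,0,0,0.5],
    [0,0,0,0,0,0,0.5],
  ],
)

```text
clock: 3.4
position: [0.5764, -0.1082, 0.1251]
orientation: [2.459, 1.954, -0.0]
wrist_force: [0.2, -0.7, 0.0]
width: 0.502
finger_force: 0.0
```

Emit:
drive_tool(
  steps=[
    [0,0,0.002,0,0,0,0.5],
    [0,0,0.002,0,0,0,0.5],
    [0,0,0.002,0,0,0,0.5],
    [0,0,0,0,0,0,0.5],
    [0,0,0,0,0,0,0.5],
  ],
)

```text
clock: 4.03
position: [0.5765, -0.1065, 0.1183]
orientation: [-2.458, -1.957, -0.0]
wrist_force: [0.7, 0.3, 0.5]
width: 0.502
finger_force: 0.0
```

Emit:
drive_tool(
  steps=[
    [0,0,0.001,0,0,0,0.5],
    [0,0,0.001,0,0,0,0.5],
    [0,0,0.001,0,0,0,0.5],
    [0,0,0,0,0,0,0.5],
  ],
)

```text
clock: 4.53
position: [0.5764, -0.1065, 0.1152]
orientation: [-2.458, -1.957, 0.0]
wrist_force: [0.2, -0.9, -0.4]
width: 0.501
finger_force: 0.0
```

Emit:
drive_tool(
  steps=[
    [0,0,0.001,0,0,0,0.5],
    [0,0,0.001,0,0,0,0.5],
    [0,0,0,0,0,0,0.5],
  ],
)

```text
clock: 4.9
position: [0.5764, -0.1066, 0.1132]
orientation: [-2.458, -1.957, 0.0]
wrist_force: [0.2, 0.6, 0.6]
width: 0.499
finger_force: 0.0
```

Emit:
drive_tool(
  steps=[
    [0,0,0.001,0,0,0,0.5],
    [0,0,0.001,0,0,0,0.5],
    [0,0,0,0,0,0,0.5],
  ],
)

```text
clock: 5.28
position: [0.5766, -0.1066, 0.1121]
orientation: [2.457, 1.956, 0.0]
wrist_force: [-1.0, -0.2, 6.2]
width: 0.5
finger_force: 3.1
```

Emit:
drive_tool(
  steps=[
    [0,0,0.001,0,0,0,0.5],
    [0,0,0.001,0,0,0,0.5],
    [0,0,0,0,0,0,0.5],
  ],
)

```text
clock: 5.65
position: [0.5767, -0.1066, 0.1118]
orientation: [2.457, 1.956, 0.001]
wrist_force: [-5.9, 1.0, 18.6]
width: 0.501
finger_force: 9.4
```

```bash
python3 - <<'E'
from h import *
st()
E
```

```text
t 5.65 hold [-0.1151 -0.0107  0.1118] toolx yaw 77.05 z [ 0.001 -0.001 -1.   ] F [-0.3   5.98 18.61] w 0.501
```

Emit:
drive_tool(
  steps=[
    [0,0,-0.0045,0,0,0,0.5],
    [0.003,0,0,0,0,0,0.5],
    [0.003,0,0,0,0,0,0.5],
    [0.003,0,0,0,0,0,0.5],
    [0.003,0,0,0,0,0,0.5],
    [0.003,0,0,0,0,0,0.5],
    [0.003,0,0,0,0,0,0.5],
    [0.003,0,0,0,0,0,0.5],
    [0.003,0,0,0,0,0,0.5],
    [0.002,0,0,0,0,0,0.5],
    [0.002,0,0,0,0,0,0.5],
    [0,0,0,0,0,0,0.5],
  ],
)

```text
clock: 7.15
position: [0.5828, -0.079, 0.1138]
orientation: [-2.457, -1.957, -0.0]
wrist_force: [0.1, 1.3, 0.3]
width: 0.502
finger_force: 0.0
```

```bash
python3 - <<'E'
from h import *
st(); snap('wrist','w2')
E
```

```text
t 7.15 hold [-0.0868 -0.0104  0.1138] toolx yaw 77.06 z [ 0.  0. -1.] F [1.25 0.15 0.29] w 0.502
```

View pics/w2.png

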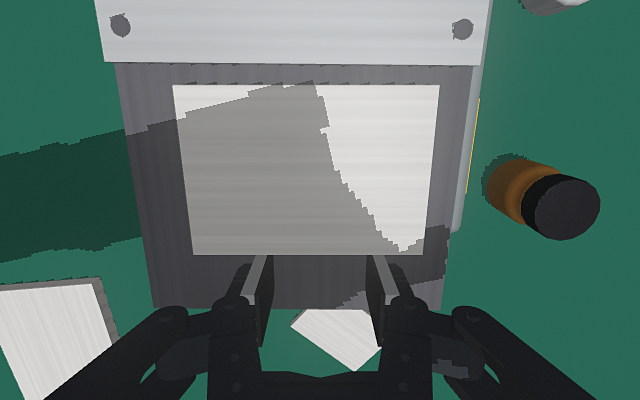

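The wrist view shows the plate square on the fingers, with its far edge at v≈85. The step line runs from (105,62) to (478,66), so about 7 mm remain and the yaw is off by about 0.6°.

Emit:
drive_tool(
  steps=[
    [0.002,0,0,0,0,0.009,0.5],
    [0.002,0,0,0,0,0,0.5],
    [0.002,0,0,0,0,0,0.5],
    [0.001,0,0,0,0,0,0.5],
    [0,0,0,0,0,0,0.5],
  ],
)

```text
clock: 7.82
position: [0.5845, -0.0721, 0.1139]
orientation: [-2.466, -1.946, -0.001]
wrist_force: [-0.1, -0.7, 0.1]
width: 0.496
finger_force: 0.0
```

```bash
sed -i 's/77.1)/76.6)/' h.py; python3 - <<'E'
from h import *
st()
E
```

```text
t 7.83 hold [-0.0797 -0.0113  0.1139] toolx yaw 76.55 z [ 0.  0. -1.] F [-0.71 -0.04  0.15] w 0.496
```

Emit:
drive_tool(
  steps=[
    [0.001,0,0,0,0,0,0.5],
    [0.001,0,0,0,0,0,0.5],
    [0,0,0,0,0,0,0.5],
  ],
)

```text
clock: 8.2
position: [0.5846, -0.0715, 0.1138]
orientation: [2.467, 1.945, -0.002]
wrist_force: [-0.7, -3.4, 0.9]
width: 0.499
finger_force: 1.7
```

Emit:
drive_tool(
  steps=[
    [0.001,0,0,0,0,0,0.5],
    [0,0,0,0,0,0,0.5],
  ],
)

```text
clock: 8.45
position: [0.5846, -0.0714, 0.1138]
orientation: [2.467, 1.944, -0.003]
wrist_force: [-1.2, -5.4, 1.5]
width: 0.503
finger_force: 2.8
```

```bash
python3 - <<'E'
from h import *
st()
E
```

```text
t 8.45 hold [-0.079  -0.0112  0.1138] toolx yaw 76.47 z [-0.001 -0.002 -1.   ] F [-5.51 -0.1   1.47] w 0.503
```

Emit:
drive_tool(
  steps=[
    [0.0015,0,0,0,0,0,0.5],
    [0,0,0,0,0,0,0.5],
    [0,0,-0.003,0,0,0,0.5],
    [0,0,-0.003,0,0,0,0.5],
    [0.0002,0,-0.003,0,0,0,0.5],
    [0.0002,0,-0.003,0,0,0,0.5],
    [0,0,0,0,0,0,0.5],
  ],
)

```text
clock: 9.32
position: [0.5848, -0.0704, 0.1258]
orientation: [2.467, 1.943, -0.004]
wrist_force: [-1.6, -7.2, 0.8]
width: 0.494
finger_force: 3.4
```

```bash
python3 - <<'E'
from h import *
st(); snap('wrist','w3'); snap('scene','s3')
a=cv2.imread('pics/w3.png')[:320,80:520]; b=cv2.imread('pics/s3.png')[150:300,220:400]
b=cv2.resize(b,(360,300)); c=np.zeros((320,800,3),np.uint8); c[:,:440]=a; c[:300,440:]=b; cv2.imwrite('pics/c3.png',c)
E
```

```text
t 9.32 hold [-0.0779 -0.0112  0.1258] toolx yaw 76.44 z [-0.001 -0.003 -1.   ] F [-7.37 -0.11  0.76] w 0.494
```

View pics/c3.png

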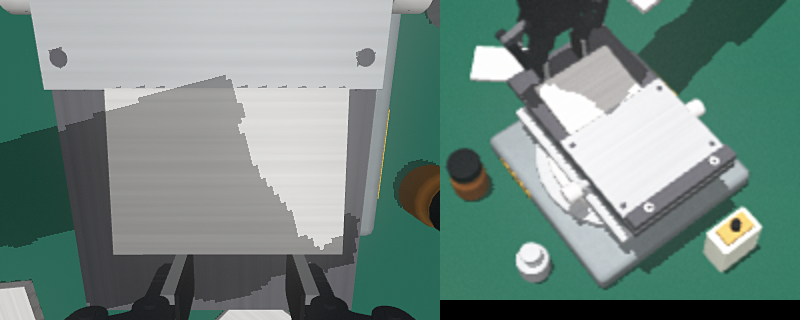

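The plate's far edge is against the step at v≈88 and its near edge is on the fingertips. The 7 N press is holding with the tip above 122 mm, so it is tipping. I'll continue the arc.

Emit:
drive_tool(
  steps=[
    [0.0004,0,-0.0029,0,0,0,0.5],
    [0.0005,0,-0.0029,0,0,0,0.5],
    [0.0006,0,-0.0028,0,0,0,0.5],
    [0.0007,0,-0.0028,0,0,0,0.5],
    [0.0008,0,-0.0027,0,0,0,0.5],
    [0.001,0,-0.0027,0,0,0,0.5],
    [0.001,0,-0.0026,0,0,0,0.5],
    [0.0012,0,-0.0026,0,0,0,0.5],
  ],
)

```text
clock: 10.42
position: [0.5866, -0.0631, 0.148]
orientation: [2.467, 1.944, -0.002]
wrist_force: [-0.9, -4.6, 2.3]
width: 0.497
finger_force: 2.7
```

```bash
python3 - <<'E'
from h import *
st()
E
```

```text
t 10.43 hold [-0.0704 -0.0113  0.148 ] toolx yaw 76.48 z [-0.    -0.002 -1.   ] F [-4.73 -0.16  2.31] w 0.497
```

Emit:
drive_tool(
  steps=[
    [0.002,0,-0.0025,0,0,0,0.5],
    [0.0018,0,-0.0024,0,0,0,0.5],
    [0.0016,0,-0.0023,0,0,0,0.5],
    [0.0016,0,-0.0022,0,0,0,0.5],
  ],
)

```text
clock: 10.92
position: [0.5881, -0.0571, 0.1577]
orientation: [2.466, 1.943, -0.004]
wrist_force: [-2.9, -6.3, 4.0]
width: 0.504
finger_force: 3.9
```

Emit:
drive_tool(
  steps=[
    [0.0017,0,-0.0022,0,0,0,0.5],
    [0.0018,0,-0.0021,0,0,0,0.5],
    [0.002,0,-0.002,0,0,0,0.5],
    [0.002,0,-0.0019,0,0,0,0.5],
  ],
)

```text
clock: 11.42
position: [0.5899, -0.0499, 0.1661]
orientation: [2.466, 1.943, -0.004]
wrist_force: [-2.1, -6.5, 6.6]
width: 0.499
finger_force: 4.7
```

```bash
python3 - <<'E'
from h import *
st(); snap('wrist','w4'); snap('scene','s4')
a=cv2.imread('pics/w4.png')[:320,80:520]; b=cv2.imread('pics/s4.png')[150:300,220:400]
b=cv2.resize(b,(360,300)); c=np.zeros((320,800,3),np.uint8); c[:,:440]=a; c[:300,440:]=b; cv2.imwrite('pics/c4.png',c)
E
```

```text
t 11.43 hold [-0.0568 -0.0113  0.1661] toolx yaw 76.46 z [-0.001 -0.003 -1.   ] F [-6.8   0.53  6.55] w 0.499
```

View pics/c4.png

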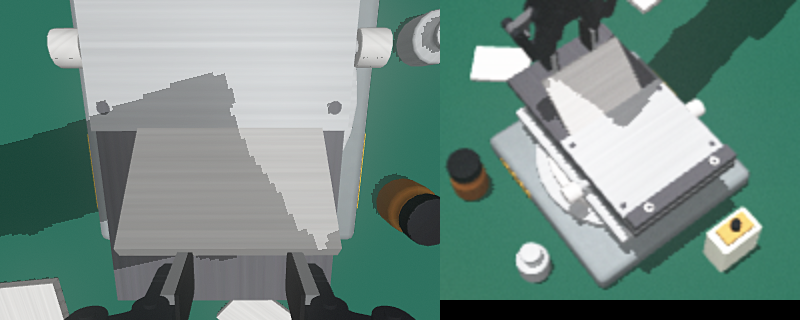

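The plate is up on edge at about 48°, square to the step, and the press runs along the plate. I'll keep following the arc.

Emit:
drive_tool(
  steps=[
    [0.0021,0,-0.0018,0,0,0,0.5],
    [0.0022,0,-0.0017,0,0,0,0.5],
    [0.0023,0,-0.0016,0,0,0,0.5],
    [0.0023,0,-0.0015,0,0,0,0.5],
  ],
)

```text
clock: 12.02
position: [0.5919, -0.0419, 0.1733]
orientation: [2.466, 1.942, -0.005]
wrist_force: [-4.0, -8.2, 10.1]
width: 0.501
finger_force: 6.7
```

Emit:
drive_tool(
  steps=[
    [0.0024,0,-0.0013,0,0,0,0.5],
    [0.0025,0,-0.0013,0,0,0,0.5],
    [0.0026,0,-0.0011,0,0,0,0.5],
    [0.0026,0,-0.001,0,0,0,0.5],
  ],
)

```text
clock: 12.52
position: [0.5942, -0.0328, 0.179]
orientation: [2.466, 1.941, -0.006]
wrist_force: [-6.6, -8.9, 18.5]
width: 0.497
finger_force: 10.6
```

```bash
python3 - <<'E'
from h import *
st()
E
```

```text
t 12.53 hold [-0.0392 -0.0116  0.179 ] toolx yaw 76.41 z [-0.    -0.005 -1.   ] F [-10.19   4.38  18.51] w 0.497
```

Emit:
drive_tool(
  steps=[
    [0.001,0,-0.002,0,0,0,0.5],
    [0.0024,0,-0.001,0,0,0,0.5],
    [0.0026,0,-0.001,0,0,0,0.5],
  ],
)

```text
clock: 12.9
position: [0.5961, -0.0249, 0.1829]
orientation: [2.466, 1.943, -0.002]
wrist_force: [-5.3, -4.9, 16.0]
width: 0.497
finger_force: 8.4
```

```bash
python3 - <<'E'
from h import *
st()
E
```

```text
t 12.9 hold [-0.031  -0.0116  0.1829] toolx yaw 76.47 z [ 0.001 -0.002 -1.   ] F [-6.01  4.   16.01] w 0.497
```

Emit:
drive_tool(
  steps=[
    [0.0024,0,-0.0018,0,0,0,0.5],
    [0.0026,0,-0.0014,0,0,0,0.5],
    [0.0028,0,-0.001,0,0,0,0.5],
  ],
)

```text
clock: 13.28
position: [0.5983, -0.0149, 0.1864]
orientation: [2.466, 1.945, 0.003]
wrist_force: [-1.6, -0.3, 8.7]
width: 0.503
finger_force: 3.9
```

```bash
python3 - <<'E'
from h import *
st(); snap('wrist','w5'); snap('scene','s5')
a=cv2.imread('pics/w5.png')[:320,80:520]; b=cv2.imread('pics/s5.png')[150:300,220:400]
b=cv2.resize(b,(360,300)); c=np.zeros((320,800,3),np.uint8); c[:,:440]=a; c[:300,440:]=b; cv2.imwrite('pics/c5.png',c)
E
```

```text
t 13.28 hold [-0.0208 -0.0115  0.1864] toolx yaw 76.54 z [ 0.002  0.001 -1.   ] F [-0.7  1.5  8.7] w 0.503
```

View pics/c5.png

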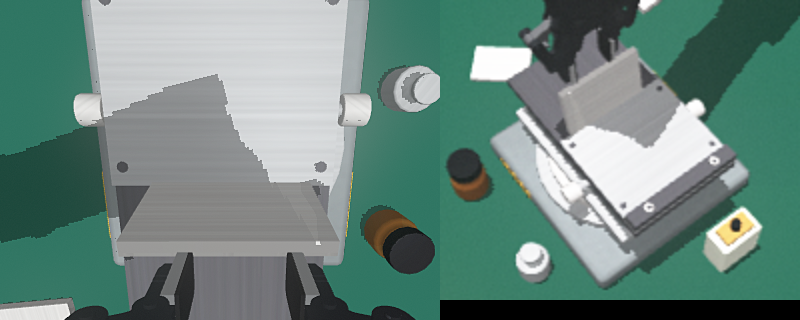

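Near upright, about 80°, and the lower edge is riding up onto the platen. I'll keep pressing it over.

Emit:
drive_tool(
  steps=[
    [0.0025,0,-0.0008,0,0,0,0.5],
    [0.0025,0,-0.0006,0,0,0,0.5],
    [0.0025,0,-0.0004,0,0,0,0.5],
  ],
)

```text
clock: 13.75
position: [0.6002, -0.0068, 0.1878]
orientation: [-2.466, -1.946, -0.004]
wrist_force: [-1.6, -0.9, 5.6]
width: 0.498
finger_force: 2.9
```

```bash
python3 - <<'E'
from h import *
st()
E
```

```text
t 13.75 hold [-0.0125 -0.0114  0.1878] toolx yaw 76.57 z [ 0.002  0.002 -1.   ] F [-1.25  1.36  5.64] w 0.498
```

Emit:
drive_tool(
  steps=[
    [0.0025,0,-0.0003,0,0,0,0.5],
    [0.0025,0,-0.0002,0,0,0,0.5],
    [0.0025,0,0,0,0,0,0.5],
  ],
)

```text
clock: 14.12
position: [0.6021, 0.0009, 0.1883]
orientation: [-2.465, -1.946, -0.005]
wrist_force: [-1.5, -0.7, 4.9]
width: 0.498
finger_force: 2.9
```

```bash
python3 - <<'E'
from h import *
st(); snap('wrist','w6'); snap('scene','s6')
a=cv2.imread('pics/w6.png')[:320,80:520]; b=cv2.imread('pics/s6.png')[150:300,220:400]
b=cv2.resize(b,(360,300)); c=np.zeros((320,800,3),np.uint8); c[:,:440]=a; c[:300,440:]=b; cv2.imwrite('pics/c6.png',c)
E
```

```text
t 14.12 hold [-0.0046 -0.0114  0.1883] toolx yaw 76.59 z [ 0.002  0.002 -1.   ] F [-0.99  1.28  4.92] w 0.498
```

View pics/c6.png

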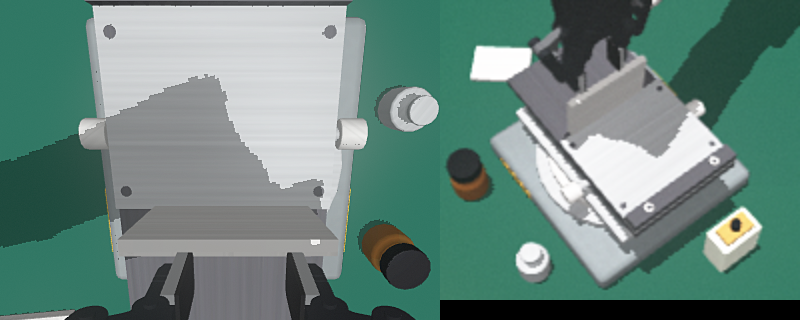

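Emit:
drive_tool(
  steps=[
    [0.0025,0,0,0,0,0,0.5],
    [0.0025,0,0,0,0,0,0.5],
    [0.0025,0,0,0,0,0,0.5],
  ],
)

```text
clock: 14.6
position: [0.6037, 0.008, 0.188]
orientation: [-2.465, -1.947, -0.004]
wrist_force: [-1.2, 1.0, 5.7]
width: 0.503
finger_force: 2.6
```

```bash
python3 - <<'E'
from h import *
st(); snap('wrist','w7'); snap('scene','s7')
a=cv2.imread('pics/w7.png')[:320,80:520]; b=cv2.imread('pics/s7.png')[150:300,220:400]
b=cv2.resize(b,(360,300)); c=np.zeros((320,800,3),np.uint8); c[:,:440]=a; c[:300,440:]=b; cv2.imwrite('pics/c7.png',c)
for k in ('w6','w7'):
    d=load(k);im=d['color']; print(k,[int(x) for x in im[195:262,200].mean(1)])
E
```

```text
t 14.6 hold [ 0.0027 -0.0114  0.188 ] toolx yaw 76.59 z [ 0.002  0.002 -1.   ] F [0.69 1.35 5.67] w 0.503
w6 [137, 136, 138, 135, 131, 134, 133, 133, 133, 135, 136, 136, 138, 135, 67, 73, 74, 74, 71, 73, 72, 80, 85, 128, 122, 124, 154, 178, 176, 176, 175, 175, 175, 175, 174, 174, 173, 173, 172, 172, 172, 168, 111, 116, 133, 163, 160, 159, 159, 158, 159, 158, 158, 158, 158, 159, 159, 160, 161, 158, 159, 165, 171, 171, 170, 171, 171]
w7 [136, 136, 138, 140, 140, 141, 140, 139, 137, 135, 135, 136, 137, 136, 133, 133, 135, 134, 133, 134, 135, 137, 137, 137, 129, 125, 127, 154, 156, 180, 177, 176, 173, 174, 173, 171, 172, 172, 172, 172, 172, 172, 136, 110, 155, 162, 161, 160, 161, 160, 161, 160, 161, 160, 160, 160, 161, 162, 162, 160, 161, 166, 170, 169, 168, 169, 169]
```

Emit:
drive_tool(
  steps=[
    [0.0025,0,0,0,0,0,0.5],
    [0.0025,0,0.0002,0,0,0,0.5],
    [0.0025,0,0.0003,0,0,0,0.5],
    [0.0025,0,0.0003,0,0,0,0.5],
  ],
)

```text
clock: 15.2
position: [0.6058, 0.0167, 0.1866]
orientation: [-2.466, -1.946, -0.002]
wrist_force: [0.1, 0.8, 4.8]
width: 0.497
finger_force: 2.2
```

```bash
python3 - <<'E'
from h import *
st(); snap('wrist','w8'); snap('scene','s8')
a=cv2.imread('pics/w8.png')[:320,80:520]; b=cv2.imread('pics/s8.png')[150:300,220:400]
b=cv2.resize(b,(360,300)); c=np.zeros((320,800,3),np.uint8); c[:,:440]=a; c[:300,440:]=b; cv2.imwrite('pics/c8.png',c)
E
```

```text
t 15.2 hold [ 0.0117 -0.0114  0.1866] toolx yaw 76.56 z [ 0.001  0.001 -1.   ] F [0.78 0.03 4.79] w 0.497
```

View pics/c8.png

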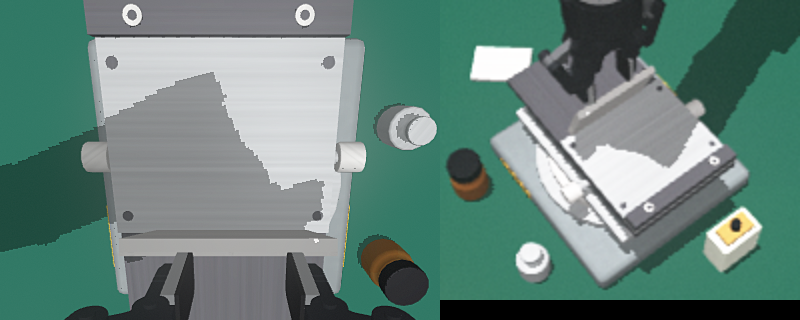

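The plate is well past upright, so I'll lift the tips off and let it fall.

Emit:
drive_tool(
  steps=[
    [0.001,0,-0.005,0,0,0,0.5],
    [-0.01,0,-0.01,0,0,0,0.5],
    [-0.03,0,0,0,0,0,0.5],
    [-0.03,0,0,0,0,0,0.5],
    [-0.02,0,0,0,0,0,0.5],
    [0,0,0,0,0,0,0.5],
  ],
)

```text
clock: 16.05
position: [0.5843, -0.0731, 0.2015]
orientation: [2.47, 1.941, -0.001]
wrist_force: [-0.1, -0.2, -0.1]
width: 0.501
finger_force: 0.0
```

```bash
python3 - <<'E'
from h import *
st(); snap('wrist','w9')
E
```

```text
t 16.05 hold [-0.0807 -0.0113  0.2015] toolx yaw 76.32 z [-0.    -0.001 -1.   ] F [-0.27  0.07 -0.07] w 0.501
```

View pics/w9.png

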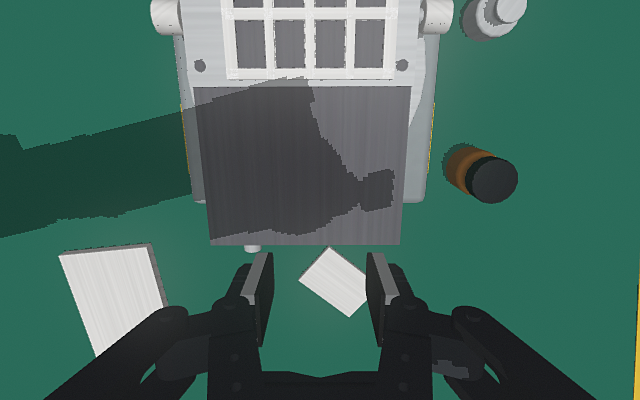

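The plate has turned over: the pockets are up and it lies flat on the platen. Its near edge runs from (226,78) to (397,78), parallel to the step line at v≈87.

```bash
python3 - <<'E'
from h import *
d=load('w9')
for p in ((226,79),(397,78)): print('pl',hold(onz(d,*p,.126)).round(4))
for p in ((193,87),(410,87)): print('step',hold(onz(d,*p,.120)).round(4))
E
```

```text
pl [0.0059 0.0442 0.126 ]
pl [ 0.006  -0.0592  0.126 ]
step [0.0015 0.0668 0.12  ]
step [ 0.0009 -0.0689  0.12  ]
```

Emit:
drive_tool(
  steps=[
    [0.02,-0.004,0,0,0,-0.004,0.5],
    [0.02,0,0.02,0,0,0,0.5],
    [0.018,0,0.025,0,0,0,0.5],
    [0,0,0.02,0,0,0,0.5],
    [0,0,0.012,0,0,0,0.5],
    [0,0,0.004,0,0,0,0.5],
    [0,0,0,0,0,0,0.5],
    [0,0,0,0,0,0,0.5],
  ],
)

```text
clock: 17.1
position: [0.5948, -0.0133, 0.1212]
orientation: [2.462, 1.95, 0.002]
wrist_force: [0.4, -0.4, -0.1]
width: 0.502
finger_force: 0.0
```

```bash
python3 - <<'E'
from h import *
st()
E
```

```text
t 17.1 hold [-0.02   -0.0077  0.1212] toolx yaw 76.74 z [ 0.001  0.    -1.   ] F [-0.26 -0.51 -0.11] w 0.502
```

Emit:
drive_tool(
  steps=[
    [0.003,0,0.0008,0,0,0.002,0.5],
    [0.003,0,0,0,0,0,0.5],
    [0.003,0,0,0,0,0,0.5],
    [0.003,0,0,0,0,0,0.5],
    [0.003,0,0,0,0,0,0.5],
    [0.003,0,0,0,0,0,0.5],
    [0.003,0,0,0,0,0,0.5],
    [0.003,0,0,0,0,0,0.5],
    [0.003,0,0,0,0,0,0.5],
    [0.003,0,0,0,0,0,0.5],
    [0.003,0,0,0,0,0,0.5],
    [0.003,0,0,0,0,0,0.5],
    [0.003,0,0,0,0,0,0.5],
    [0.003,0,0,0,0,0,0.5],
    [0.003,0,0,0,0,0,0.5],
    [0.003,0,0,0,0,0,0.5],
    [0.003,0,0,0,0,0,0.5],
    [0,0,0,0,0,0,0.5],
  ],
)

```text
clock: 19.35
position: [0.6062, 0.0371, 0.1196]
orientation: [-2.464, -1.949, -0.001]
wrist_force: [-0.2, 0.0, -0.2]
width: 0.505
finger_force: 0.0
```

Emit:
drive_tool(
  steps=[
    [0.0015,0,0,0,0,0,0.5],
    [0.0015,0,0,0,0,0,0.5],
    [0.0015,0,0,0,0,0,0.5],
    [0.0015,0,0,0,0,0,0.5],
    [0,0,0,0,0,0,0.5],
  ],
)

```text
clock: 19.98
position: [0.6075, 0.0426, 0.1196]
orientation: [-2.464, -1.948, -0.001]
wrist_force: [-0.8, -0.1, -0.3]
width: 0.499
finger_force: 0.0
```

```bash
python3 - <<'E'
from h import *
st()
E
```

```text
t 19.98 hold [ 0.0373 -0.007   0.1196] toolx yaw 76.67 z [ 0.  0. -1.] F [-0.31  0.76 -0.28] w 0.499
```

Emit:
drive_tool(
  steps=[
    [0.001,0,0,0,0,0,0.5],
    [0.001,0,0,0,0,0,0.5],
    [0.001,0,0,0,0,0,0.5],
    [0.001,0,0,0,0,0,0.5],
    [0,0,0,0,0,0,0.5],
  ],
)

```text
clock: 20.6
position: [0.6078, 0.0443, 0.1196]
orientation: [2.465, 1.946, -0.004]
wrist_force: [-0.9, -4.7, 2.1]
width: 0.502
finger_force: 2.5
```

```bash
python3 - <<'E'
from h import *
st(); snap('wrist','w10')
E
```

```text
t 20.6 hold [ 0.039  -0.007   0.1196] toolx yaw 76.59 z [-0.001 -0.002 -1.   ] F [-4.73 -0.22  2.14] w 0.502
```

Emit:
drive_tool(
  steps=[
    [0.0015,0,0,0,0,0,0.5],
    [0.0015,0,0,0,0,0,0.5],
    [0,0,0,0,0,0,0.5],
    [0,0,0,0,0,0,0.5],
  ],
)

```text
clock: 21.15
position: [0.6078, 0.0444, 0.1196]
orientation: [2.465, 1.943, -0.009]
wrist_force: [-3.7, -9.2, 4.9]
width: 0.5
finger_force: 4.9
```

Emit:
drive_tool(
  steps=[
    [-0.006,0,0,0,0,0,0.5],
    [-0.02,0,0,0,0,0,0.5],
    [0,0,-0.03,0,0,0,0.5],
    [0,0,-0.03,0,0,0,0.5],
    [0,0,-0.03,0,0,0,0.5],
    [-0.02,0,-0.02,0,0,0,0.5],
    [0,0,0,0,0,0,0.5],
  ],
)

```text
clock: 22.02
position: [0.5992, 0.0021, 0.231]
orientation: [2.466, 1.943, 0.003]
wrist_force: [0.1, -0.2, 0.3]
width: 0.499
finger_force: 0.0
```

```bash
python3 - <<'E'
from h import *
st(); snap('wrist','w11')
E
```

```text
t 22.02 hold [-0.0041 -0.0083  0.231 ] toolx yaw 76.47 z [ 0.003 -0.001 -1.   ] F [-0.13 -0.17  0.31] w 0.499
```

View pics/w11.png

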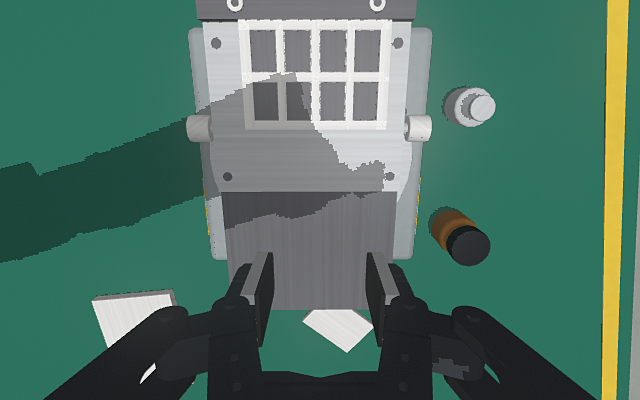

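The plate's far edge is flush with the jaw face at v≈21 and parallel to it. The pockets are up and the bystanders haven't moved. The arm is clear, with about 110 mm of height over the platen.

```bash
python3 - <<'E'
from h import *
print(manip.finish_job()); st()
E
```

```text
the job is handed in; nothing more can be done
None
the job is handed in; nothing more can be done
```

The carrier plate was tipped over the step onto the platen, pocket side up, and pushed flat and square against the fixed jaw. The bystanders were not moved, the arm finished clear, and the job was handed in at about 22 s.

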